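# Check the print plate and hold its spring latch open

### The job

Before the finished plate is lifted out of its dock, take the touch probe from its stand and press its tip on the round touch button until it visibly gives, then likewise on the square one, and put the probe back in its stand, hanging by its collar. Then pull the dock's spring latch out until the pointer stands in the gap of the white gate, and finish while still holding it there: do not let go. Leave everything else on the bench and plate where it is.

Things in the scene. Friction and masses are not known exactly. Their poses are not given: they have to be found in the camera images.
- dock: Print-plate dock, fixed: grey block 200x200 with a dark steel print plate on it, plate top 40 above the bench. Origin: under the block's middle, at bench level; z up. From its -y side a black guide tray 12 thick sticks out to y = -247 (x from -45 to 85). The spring latch lies on the tray and is pulled out along the dock's -y axis.
- slide: Latch slide: aluminium bar 30 wide on the tray with a grey upright handle block and a pointer finger to its +x side. At home its origin and axes are those of the dock; pulled, it shifts along the dock's -y (0 to 80 mm possible). A spring draws it home: 4.4 N at home plus 0.11 N per mm pulled (8 to 11 N at the gate); let go, it returns at once.
- handle (a point): Point inside the handle block, on its centre line, 50 above the bench. Block: 30 along the dock's x, 18 along the dock's y (the pull), from 20 to 68 above the bench; at home its centre is 150 from the dock's middle, with 40 free between it and the dock's side.
- pointer (a point): Tip of the pointer: a thin finger 4 wide (along the dock's y), at the height of the bar, 56 to the dock's +x of the handle's centre line, level in y with the handle's centre.
- gate: The mark: a fixed white gate of two small upright ribs on the tray's +x edge, each 6 thick and 14 high, with a clear gap of 12 between them along the dock's y. Origin: middle of the gap, on the tray (12 above the bench); dock's axes. The slide must be pulled 30 to 62 mm (different each time) to bring the pointer in line with the gap's middle.
- round_button: Round steel touch button, 36 across and 10 thick, on a foot fixed on the plate near one corner. Origin: centre of its top face, about 57 above the bench; z up. Springs down by up to 5 mm: starts to give at about 2 N, 5 N fully down.
- square_button: Square steel touch button, 34x34, on a foot fixed near the diagonally other corner of the plate; otherwise just like the round one (origin: centre of its top face). The two may have changed corners.
- stand: Probe stand, fixed: grey block 75x75, 60 high, with an upright square through-hole 23x23 in its middle. Origin: centre of its underside.
- probe: Loose touch probe, about 0.09 kg, upright, 111 long: steel shank 12 across with a 6 mm tip; from 45 to 51 above the tip a collar 36 across; above it a round black grip 20 across to the top. It hangs in the stand by its collar, tip 15 above the bench. Origin: at the tip; z along the probe to its top.
- probe_tip (a point): The probe's tip, centre of its end face.
- probe_grip (a point): Point on the probe's axis in the black grip, 86 above the tip: where to grasp it.
- print: Bystander, leave alone: finished white print, a U-shaped bracket 44x26x22, standing loose on the middle of the plate (mm).
- gear: Bystander, leave alone: small loose grey stepped gear blank, 32 across, 20 high, on the bench between dock and stand (mm).
- scraper: Bystander, leave alone: loose spatula-like scraper 200 long, lying left of the dock (mm).
- screwdriver: Bystander, leave alone: loose screwdriver 180 long, lying on the near right of the bench (mm).
- glue: Bystander, leave alone: loose white glue bottle, 36 across and 100 high, standing right behind the stand (mm).
- nozzle_box: Bystander, leave alone: loose clear compartment box 90x70x30, right of the far middle (mm).
Not all that is in view belongs to the job. What is shaped like the probe but orange is not meant. Several things look just like the stand: the one meant starts nearest to the robot's base.

How it is judged:
By the outcome, as a careful person would: the job done as asked, in the order asked, and still so for the second after the job is handed in, while the arm keeps its last pose, push and grip.
It also fails if it takes over 64 s, if anything falls off the work surface, if the arm or the gripper's body presses on something with over 40 N, if the wrist force passes 120 N, or if a joint passes its speed limit or range.

### The arm

A 6-joint arm with a two-finger parallel gripper is mounted at the origin on the work surface. World frame = base frame: x ahead of the robot, y to its left, z up, the work surface at z = 0. Lengths are in mm, angles in rad, forces in N, time in s.
With the tool pointing down it reaches from about 325 to 750 mm from the base axis. Payload 7.6 kg.
Tool frame: the origin (TCP) lies between the finger pads; the fingertips stand 11 mm ahead of it and the grasp point (between the pads) lies 8 mm behind it; z points along the fingers, y is the direction in which the jaws open and shut (so a half turn about z gives the same grasp; the last joint's range is limited). The gripper opens to 85 mm and grips with 20 to 120 N. Pads are 22 mm wide; open, the fingers measure 114 mm over their backs; the gripper's body (76 mm by 85 mm) begins 54 mm behind the grasp point. The pads swing forward as they close: fully open they stand 13 mm farther back than shut.
Start: joints at [-1.226, 0.052, 1.401, -0, 1.689, -0.07], TCP at [211.604, -480.488, 242.323] pointing down, gripper open.
Joint ranges: [-2.9, 2.9], [-0.91, 2.17], [0.12, 2.37], [-1.06, 4.2], [0.26, 2.73], [-2.93, 2.93]. Speed limits (rad/s): [2.57, 2.57, 3.01, 3.14, 3.14, 3.14].

### API

Orientations are given as a unit quaternion [w, x, y, z].
In Python, from cell import * gives the robot as it stands.
- The arm moves only by the tool send_rows, never from a script. Its argument "rows" is a list of rows, each a list of 6 numbers: the shift along the tool's x, y, z in cm, then the turn, a rotation vector about the tool's x, y, z in degrees. A call has exactly 10 rows; each row shifts and turns the commanded pose from where the row before left it, along the tool's axes as they then stand; what a row does not reach is not made up. A row lasts 1/10 s, in which the tool goes at most 50 mm and 8.59 degrees, less where a joint would pass 70% of its speed; a pose out of reach is approached as far as the arm can. A call with a gripper value outside its range is refused whole. "fingers" is the opening, from 0 (shut) to 1 (fully open), set as the call begins (left out, the last holds). The fingers move at their own pace and stop on an object; the grip force is fixed at half the most. Time passes only in rows, so rows that do not move let the fingers close, or fill a call up. It gives the time, the measured TCP pose, the force and the opening at its end, in the units of the state.
- get_obs(): the state, without advancing time (a new reading comes with each control period).
- get_image(name): name is "side" or "top"; returns (picture, depth): 420x560x3 uint8, blue, green, red; 420x560 float32, mm along the optical axis (not along the pixel's ray), 0 where there is no reading.
- camera_params(name): a dict with "fx", "fy", "cx", "cy" (pixels), "cam_to_world" (4x4, takes a point from camera to world coordinates). Camera axes: x right, y up, looking along -z (the intrinsics and any distortion apply to the point x, -y, -z); pixel columns grow to the right and rows downward; lengths in mm; the calibration is good to about 2 mm. A picture is of the moment at which its call begins. camera_params takes no time and is no camera call.
- close_job(): hands the job in, once; it reports no verdict.
The state is a dict: "time_s": time; "joint_pos": joint angles; "qd": joint speeds; "joint_efforts": joint torques, N m; "tcp_pos": TCP position; "eef_rot": TCP orientation; "force": force on the tool from outside, world axes, zero at the start; "wrist_torque": the same for the moment, N m; "opening": opening from 0.0 (shut) to 1.0 (fully open).
Only numpy, scipy, OpenCV 4.12 (cv2) and the standard library are available. Lean on these libraries where they do the work, as an engineer would, in place of code of your own. Each camera call takes 0.05 s, during which the arm holds its last target.

## Working session

There is one attempt and no reset: what is moved stays moved. The work goes in short steps, Python scripts to look and compute and a tool call to move; the robot and the scene stay as the last step left them, time stands still between calls to the robot, and variables do not carry over. Pictures are saved under pics/ and viewed, and the job is handed in when it is done.

Besides the shell and the picture viewer there is one more tool, called after "Emit:" in YAML: its name, and indented under it one key for each argument. send_rows: Moves the arm, as the interface text tells. Its arguments: {"type":"object","properties":{"rows":{"type":"array","items":{"type":"array","items":{"type":"number"}}},"fingers":{"type":"number"}},"required":["rows"]}

```bash
ls; mkdir -p pics; python3 - <<'E'
from cell import *
import cv2,numpy as np
o=get_obs();print(o)
for n in("side","top"):
    im,d=get_image(n);cv2.imwrite(f"pics/{n}0.png",im);np.save(f"pics/{n}0.npy",d);np.save(f"pics/{n}0im.npy",im)
    p=camera_params(n);print(n,p)
E
```

```text
pics
{'time_s': 0.0, 'joint_pos': array([-1.22631005e+00,  5.28335749e-02,  1.40173663e+00, -1.55289810e-06,
        1.68861185e+00, -7.02988421e-02]), 'qd': array([-0.00049822, -0.00046966, -0.00194534,  0.00039388, -0.00043444,
       -0.00067962]), 'joint_efforts': array([ 5.00563219e-04, -3.81667972e+01, -3.60183191e+01, -8.13256474e-05,
        6.18578953e-03,  1.88840926e-05]), 'tcp_pos': array([ 211.49442766, -480.19846289,  241.46807798]), 'eef_rot': array([-7.87139661e-04,  9.78570846e-01,  2.05908881e-01, -1.09371522e-04]), 'force': array([0.0677421 , 0.08783179, 0.46523982]), 'wrist_torque': array([ 0.00347934, -0.0097282 ,  0.00543401]), 'opening': 0.9984816270201712}
side {'fx': 470.7281494602603, 'fy': 470.7281494602603, 'cx': 280.0406241698333, 'cy': 209.7217057476366, 'cam_to_world': array([[-7.95377323e-01,  2.96795521e-01, -5.28476425e-01,
        -1.21275532e+02],
       [-6.05575868e-01, -4.25879040e-01,  6.72238731e-01,
         7.44591856e+02],
       [-2.55495883e-02,  8.54716013e-01,  5.18466736e-01,
         6.92738278e+02],
       [ 0.00000000e+00,  0.00000000e+00,  0.00000000e+00,
         1.00000000e+00]])}
top {'fx': 449.4233928550148, 'fy': 449.4233928550148, 'cx': 281.1323075755798, 'cy': 212.41688289226514, 'cam_to_world': array([[ 2.20265669e-02,  9.80918231e-01, -1.93168978e-01,
         2.48921304e+02],
       [-9.99730085e-01,  2.30388104e-02,  2.99513710e-03,
        -1.10414642e+01],
       [ 7.38836806e-03,  1.93050866e-01,  9.81160932e-01,
         1.37068704e+03],
       [ 0.00000000e+00,  0.00000000e+00,  0.00000000e+00,
         1.00000000e+00]])}
```

View pics/side0.png

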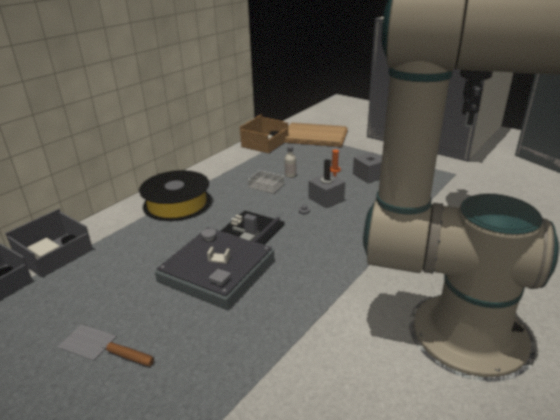

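View pics/top0.png

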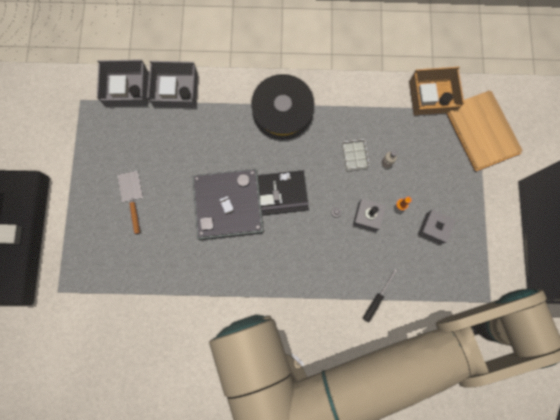

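```bash
cat > h.py <<'E'
import cv2,numpy as np
from cell import *
def w(n,u,v,d):
    p=camera_params(n);c=np.array([(u-p['cx'])/p['fx']*d,-(v-p['cy'])/p['fy']*d,-d,1]);return (p['cam_to_world']@c)[:3]
def wz(n,u,v,z):
    a=w(n,u,v,0);b=w(n,u,v,1000);return a+(b-a)*(z-a[2])/(b[2]-a[2])
def proj(n,P):
    p=camera_params(n);c=np.linalg.inv(p['cam_to_world'])@np.array([*P,1]);return p['cx']+p['fx']*c[0]/-c[2],p['cy']-p['fy']*c[1]/-c[2]
def crop(n,k,x0,y0,x1,y1,s,out):
    im=np.load(f"pics/{n}{k}im.npy")[y0:y1,x0:x1]
    im=cv2.resize(im,None,fx=s,fy=s,interpolation=cv2.INTER_CUBIC)
    im=np.clip(im.astype(float)*1.6,0,255).astype(np.uint8)
    for x in range((x0+9)//10*10,x1,10):
        cv2.line(im,((x-x0)*s,0),((x-x0)*s,6),(0,255,255),1);cv2.putText(im,str(x),((x-x0)*s-10,18),0,.35,(0,255,255),1)
    for y in range((y0+9)//10*10,y1,10):
        cv2.line(im,(0,(y-y0)*s),(6,(y-y0)*s),(0,255,255),1);cv2.putText(im,str(y),(8,(y-y0)*s+4),0,.35,(0,255,255),1)
    cv2.imwrite(out,im)
def snap(k,names=("side","top")):
    for n in names:
        im,d=get_image(n);np.save(f"pics/{n}{k}im.npy",im);np.save(f"pics/{n}{k}.npy",d)
E
python3 - <<'E'
from h import *
crop("top",0,185,160,315,245,6,"pics/c1.png")
crop("top",0,325,170,455,255,6,"pics/c2.png")
crop("side",0,150,190,300,305,5,"pics/c3.png")
crop("side",0,270,130,400,230,6,"pics/c4.png")
E
```

```text
(no output)
```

View pics/c1.png

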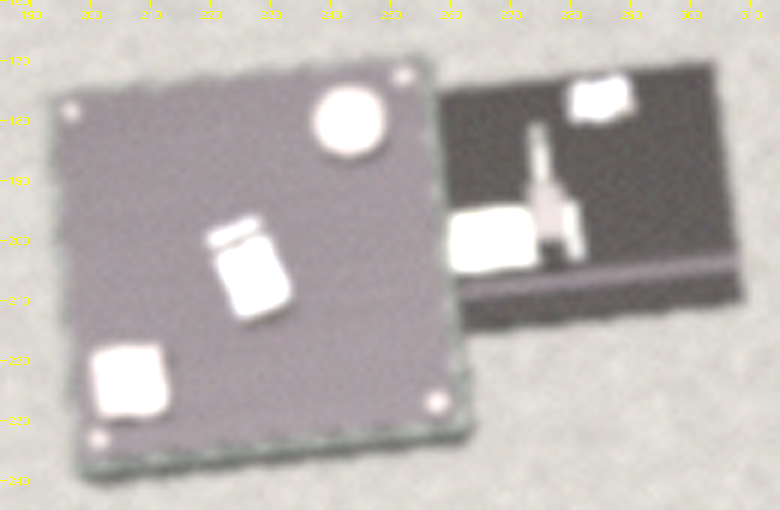

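View pics/c2.png

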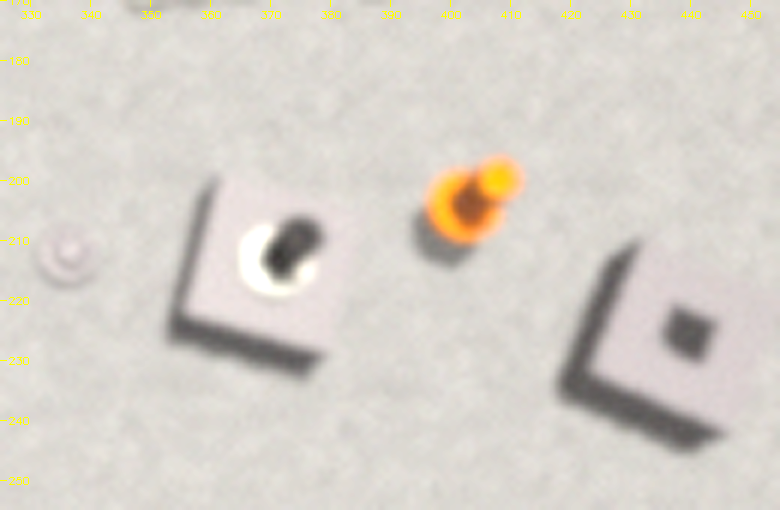

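View pics/c3.png

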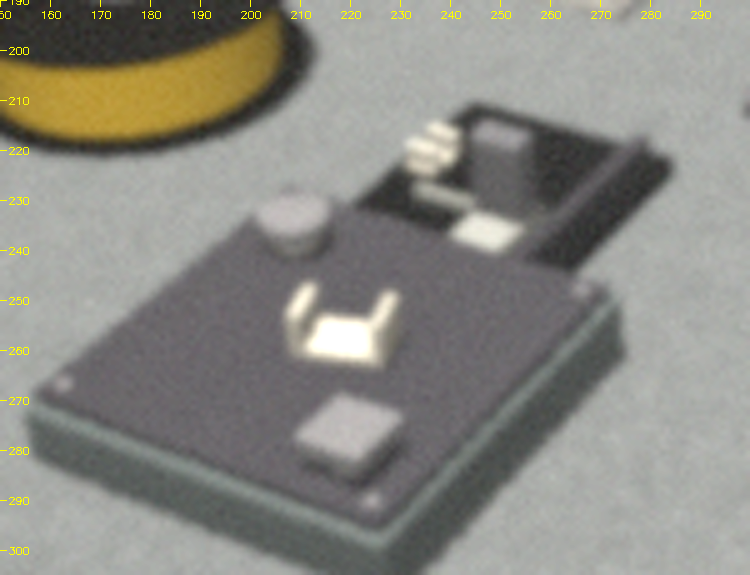

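View pics/c4.png

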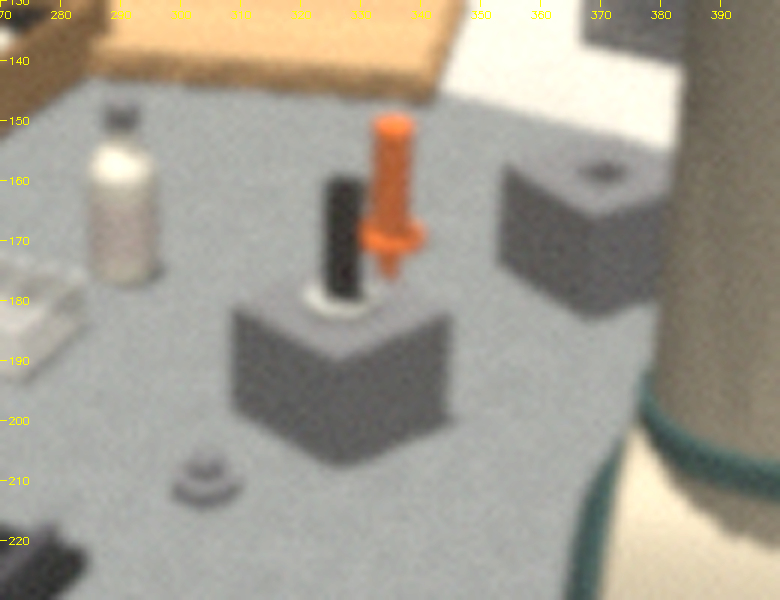

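```bash
python3 - <<'E'
from h import *
def cloud(n,k,x0,y0,x1,y1):
    d=np.load(f"pics/{n}{k}.npy");p=camera_params(n)
    v,u=np.mgrid[y0:y1,x0:x1];D=d[y0:y1,x0:x1]
    c=np.stack([(u-p['cx'])/p['fx']*D,-(v-p['cy'])/p['fy']*D,-D,np.ones_like(D)],-1)@p['cam_to_world'].T
    return c[...,:3],D>0,u,v
for n,box in(("top",(185,160,270,245)),("side",(150,195,290,310))):
    c,ok,u,v=cloud(n,0,*box);z=c[...,2]
    m=ok&(z>32)&(z<46)
    num,l,st,ce=cv2.connectedComponentsWithStats(m.astype(np.uint8))
    i=1+np.argmax(st[1:,4]);P=c[l==i]
    print(n,"platez",np.median(P[:,2]),P[:,2].std(), cv2.minAreaRect(P[:,:2].astype(np.float32)))
    for lo,hi,nm in((50,64,"btn/print"),(64,75,"handle")):
        mm=(ok&(z>lo)&(z<hi)).astype(np.uint8)
        num,l,st,ce=cv2.connectedComponentsWithStats(mm)
        for i in range(1,num):
            if st[i,4]>8:
                Q=c[l==i];print(n,nm,st[i,4],ce[i],np.median(Q,0).round(1),cv2.minAreaRect(Q[:,:2].astype(np.float32)))
for n,box in(("top",(325,170,455,255)),("side",(270,130,380,230))):
    c,ok,u,v=cloud(n,0,*box);z=c[...,2]
    for lo,hi,nm in((54,63.5,"stand"),(64,71,"collar"),(115,135,"griptop")):
        mm=(ok&(z>lo)&(z<hi)).astype(np.uint8)
        num,l,st,ce=cv2.connectedComponentsWithStats(mm)
        for i in range(1,num):
            if st[i,4]>8:
                Q=c[l==i];print(n,nm,st[i,4],ce[i]+box[:2],np.median(Q,0).round(1),cv2.minAreaRect(Q[:,:2].astype(np.float32)))
    m=ok&(z<10);print(n,'bench z',np.median(z[m]),z[m].std())
E
```

```text
top platez 39.652005452133494 2.8929743002188104 ((537.5807495117188, 148.9927215576172), (199.43722534179688, 199.3396759033203), 7.861115455627441)
top btn/print 105 [58.2        19.88571429] [605.  102.3  56.3] ((605.100341796875, 101.08338928222656), (32.913978576660156, 33.0089225769043), 1.6994770765304565)
top btn/print 21 [39.         38.76190476] [544.8 156.5  60.6] ((544.890380859375, 156.2654571533203), (5.605559349060059, 25.28301239013672), 22.65420150756836)
top btn/print 17 [43.82352941 50.41176471] [509.8 140.1  60.8] ((510.0113525390625, 140.48544311523438), (6.1038923263549805, 25.138975143432617), 28.502029418945312)
top btn/print 133 [21.70676692 63.2406015 ] [470.2 204.   56.7] ((469.96142578125, 204.9669952392578), (34.04256057739258, 33.782981872558594), 8.14691162109375)
side platez 40.30427953654265 2.3477981643519006 ((536.4296875, 153.0079803466797), (199.51318359375, 198.67660522460938), 7.690129280090332)
side btn/print 355 [21.13802817  3.38591549] [803.1  49.8  60.4] ((798.9193115234375, 43.83230972290039), (137.75511169433594, 49.619598388671875), 37.6
[... 2557 characters left out ...]
5384615 156.84615385] [ 680.8 -338.8   67.1] ((683.503662109375, -340.89239501953125), (29.08985710144043, 20.64194679260254), 39.889469146728516)
side collar 12 [334.91666667 164.25      ] [ 538.7 -370.5   67.1] ((539.8717651367188, -373.4241638183594), (18.630674362182617, 8.684305191040039), 42.02294158935547)
side collar 48 [326.83333333 179.79166667] [ 505.4 -273.7   65.7] ((508.0528564453125, -276.7022705078125), (33.91257858276367, 32.59764099121094), 48.21266174316406)
side griptop 41 [327.17073171 161.68292683] [ 507.7 -275.6  123.7] ((509.4685363769531, -276.5958557128906), (16.750015258789062, 16.7187557220459), 33.757110595703125)
side bench z 1.0924731605185798 2.007819029647992
```

```bash
python3 - <<'E'
from h import *
th=np.radians(7.8);R=np.array([[np.cos(th),-np.sin(th)],[np.sin(th),np.cos(th)]])
for n,C,box in(("top",(537.6,149.),(255,165,315,220)),("side",(536.4,153),(220,200,290,260))):
    d=np.load(f"pics/{n}0.npy");im=np.load(f"pics/{n}0im.npy").astype(int)
    x0,y0,x1,y1=box
    for v in range(y0,y1):
        for u in range(x0,x1):pass
    v,u=np.mgrid[y0:y1,x0:x1];p=camera_params(n);D=d[y0:y1,x0:x1]
    c=np.stack([(u-p['cx'])/p['fx']*D,-(v-p['cy'])/p['fy']*D,-D,np.ones_like(D)],-1)@p['cam_to_world'].T
    q=(c[...,:2]-np.array(C))@R
    B=im[y0:y1,x0:x1].min(-1)
    mm=((B>(120 if n=="top" else 130))&(D>0)).astype(np.uint8)
    num,l,st,ce=cv2.connectedComponentsWithStats(mm)
    for i in range(1,num):
        if st[i,4]>4:
            m=l==i
            print(n,st[i,4],(ce[i]+box[:2]).round(1),"dock x",np.percentile(q[m][:,0],[5,50,95]).round(1),"y",np.percentile(q[m][:,1],[5,50,95]).round(1),"z",np.percentile(c[m][:,2],[5,50,95]).round(1))
    # z>22 in gate area
    m=(D>0)&(c[...,2]>20)&(c[...,2]<32)&(q[...,0]>60)&(q[...,0]<95)&(q[...,1]<-150)
    for a in sorted([tuple(np.r_[q[m][i],c[m][i,2]].round(0)) for i in range(m.sum())],key=lambda t:t[1]):print(a,end=' ')
    print()
crop("top",0,255,165,315,215,13,"pics/d1.png");crop("side",0,220,205,285,260,12,"pics/d2.png")
E
```

```text
top 981 [294.1 189.2] dock x [-64.6  42.8 111.8] y [-271.6 -226.1 -110.6] z [-4.4  0.3  4.8]
top 66 [284.4 175.8] dock x [60.  69.3 80.9] y [-197.2 -182.9 -169.3] z [ 9.5 16.9 29.3]
top 234 [269.6 197.8] dock x [-13.6   0.5  30.1] y [-159.9 -129.4  -99.4] z [12.1 20.9 69.4]
(np.float64(62.0), np.float64(-196.0), np.float64(27.0)) (np.float64(61.0), np.float64(-196.0), np.float64(20.0)) (np.float64(76.0), np.float64(-195.0), np.float64(24.0)) (np.float64(73.0), np.float64(-195.0), np.float64(23.0)) (np.float64(68.0), np.float64(-194.0), np.float64(31.0)) (np.float64(65.0), np.float64(-193.0), np.float64(29.0)) (np.float64(63.0), np.float64(-193.0), np.float64(24.0)) (np.float64(75.0), np.float64(-192.0), np.float64(29.0)) (np.float64(74.0), np.float64(-191.0), np.float64(22.0)) (np.float64(68.0), np.float64(-191.0), np.float64(29.0)) (np.float64(66.0), np.float64(-190.0), np.float64(29.0)) (np.float64(72.0), np.float64(-185.0), np.float64(21.0)) (np.float64(71.0), np.float64(-179.0), np.float64(26.0)) (np.float64(69.0), np.float64(-178.0), np.float64(23.0)) (np.float64(65.0), np.float
[... 2050 characters left out ...]
p.float64(22.0)) (np.float64(78.0), np.float64(-177.0), np.float64(26.0)) (np.float64(74.0), np.float64(-177.0), np.float64(24.0)) (np.float64(65.0), np.float64(-177.0), np.float64(27.0)) (np.float64(78.0), np.float64(-177.0), np.float64(20.0)) (np.float64(68.0), np.float64(-177.0), np.float64(23.0)) (np.float64(71.0), np.float64(-176.0), np.float64(23.0)) (np.float64(64.0), np.float64(-176.0), np.float64(25.0)) (np.float64(61.0), np.float64(-176.0), np.float64(26.0)) (np.float64(63.0), np.float64(-175.0), np.float64(22.0)) (np.float64(69.0), np.float64(-174.0), np.float64(28.0)) (np.float64(66.0), np.float64(-174.0), np.float64(29.0)) (np.float64(72.0), np.float64(-174.0), np.float64(24.0))
```

View pics/d1.png

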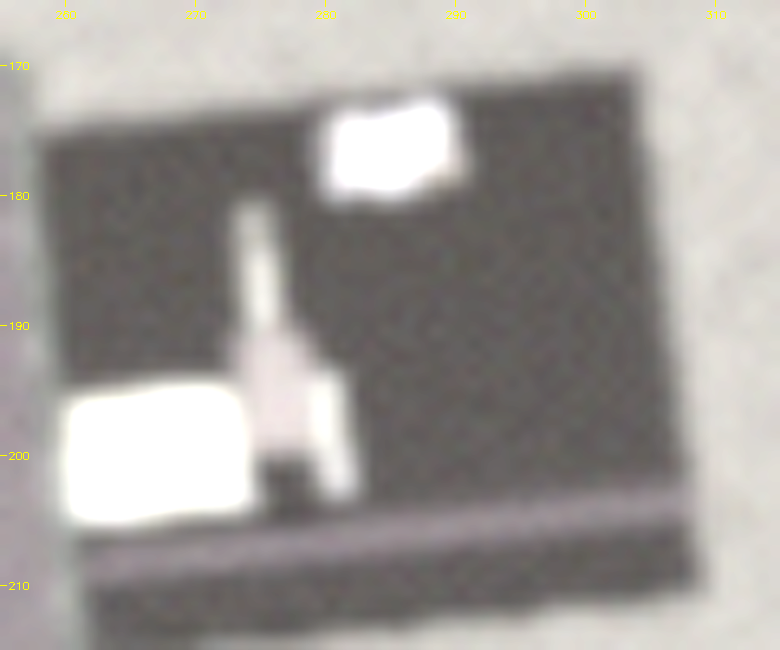

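View pics/d2.png

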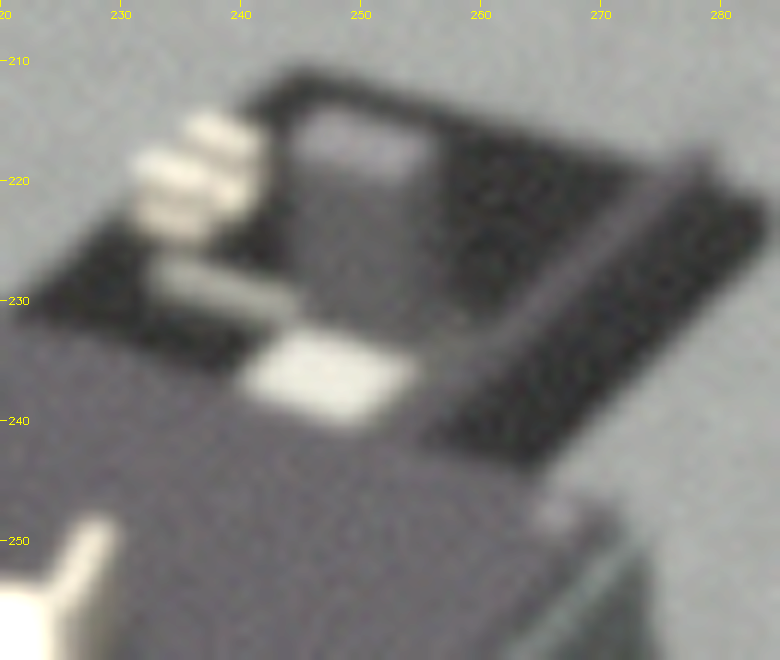

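Emit:
send_rows:
  rows:
    - [4.42,-0.8,0.5,0,0,0]
    - [4.42,-0.8,0.5,0,0,0]
    - [4.42,-0.8,0.5,0,0,0]
    - [4.42,-0.8,0.5,0,0,0]
    - [4.42,-0.8,0.5,0,0,0]
    - [4.42,-0.8,0.5,0,0,0]
    - [4.42,-0.8,0.5,0,0,0]
    - [4.42,-0.8,0.5,0,0,0]
    - [0,0,0,0,0,7.95]
    - [0,0,0,0,0,7.95]
  fingers: 1

```text
time_s: 1.1
tcp_pos: [510.2, -278.0, 201.1]
eef_rot: [-0.001, 0.998, 0.067, -0.001]
force: [0.5, -0.5, 0.4]
opening: 0.999
```

```bash
cat >> h.py <<'E'
def to(x,y,z):
    from scipy.spatial.transform import Rotation as R
    o=get_obs();q=o['eef_rot'];r=R.from_quat([q[1],q[2],q[3],q[0]])
    M=r.as_matrix();print('t',o['time_s'],'tcp',o['tcp_pos'].round(1),'yaw',np.degrees(np.arctan2(M[1,0],M[0,0])).round(2),'z',M[:,2].round(3),'F',o['force'].round(1),'open',round(o['opening'],3))
    print('move tool cm',(M.T@(np.array([x,y,z])-o['tcp_pos'])/10).round(2))
E
python3 - <<'E'
from h import *
to(509.5,-279,93)
snap(1)
crop("top",1,325,160,455,255,6,"pics/e1.png");crop("side",1,270,100,400,230,6,"pics/e2.png")
E
```

```text
t 1.1 tcp [ 510.2 -278.   201.1] yaw 7.7 z [-0.002  0.001 -1.   ] F [ 0.5 -0.5  0.4] open 0.999
move tool cm [-0.06  0.1  10.81]
```

View pics/e2.png

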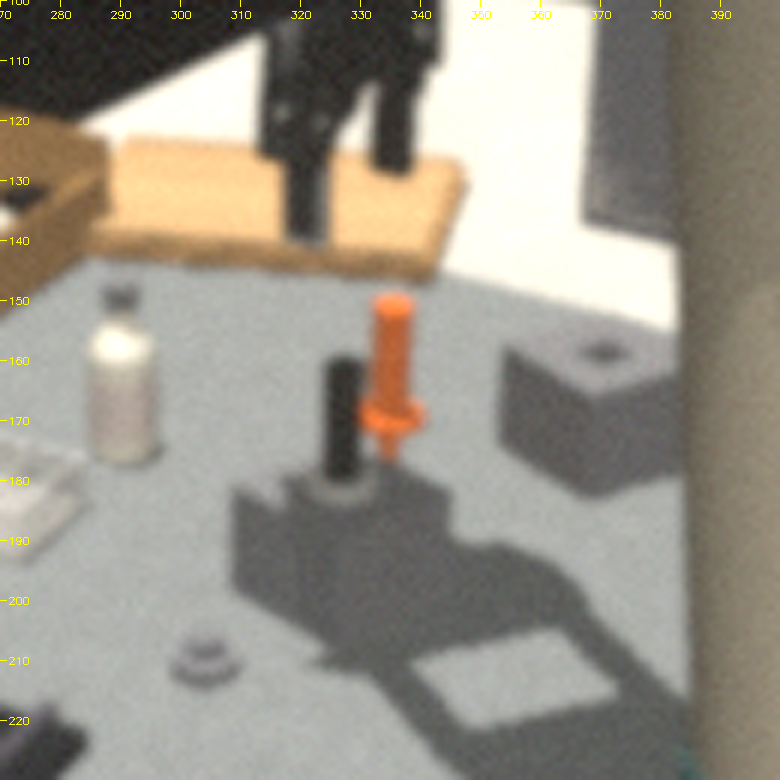

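Emit:
send_rows:
  rows:
    - [0,0.1,1.6,0,0,0]
    - [-0.06,0,1.6,0,0,0]
    - [0,0,1.6,0,0,0]
    - [0,0,1.6,0,0,0]
    - [0,0,1.6,0,0,0]
    - [0,0,1.4,0,0,0]
    - [0,0,0.8,0,0,0]
    - [0,0,0.6,0,0,0]
    - [0,0,0,0,0,0]
    - [0,0,0,0,0,0]

```text
time_s: 2.2
tcp_pos: [509.2, -280.7, 94.9]
eef_rot: [0.0, 0.998, 0.069, 0.0]
force: [-0.1, 0.6, 0.3]
opening: 0.998
```

Emit:
send_rows:
  rows:
    - [0,0,0,0,0,0]
    - [0,0,0,0,0,0]
    - [0,0,0,0,0,0]
    - [0,0,0,0,0,0]
    - [0,0,0,0,0,0]
    - [0,0,0,0,0,0]
    - [0,0,0,0,0,0]
    - [0,0,0,0,0,0]
    - [0,0,0,0,0,0]
    - [0,0,0,0,0,0]
  fingers: 0

```text
time_s: 3.2
tcp_pos: [509.1, -280.6, 94.6]
eef_rot: [0.0, 0.998, 0.069, 0.0]
force: [0.6, -0.1, 2.9]
opening: 0.22
```

```bash
python3 - <<'E'
from h import *
to(509.5,-279,93)
snap(2)
crop("top",2,325,160,455,255,6,"pics/f1.png");crop("side",2,270,100,400,230,6,"pics/f2.png")
E
```

```text
t 3.2 tcp [ 509.1 -280.6   94.6] yaw 7.86 z [ 0. -0. -1.] F [ 0.6 -0.1  2.9] open 0.22
move tool cm [ 0.06 -0.15  0.16]
```

View pics/f2.png

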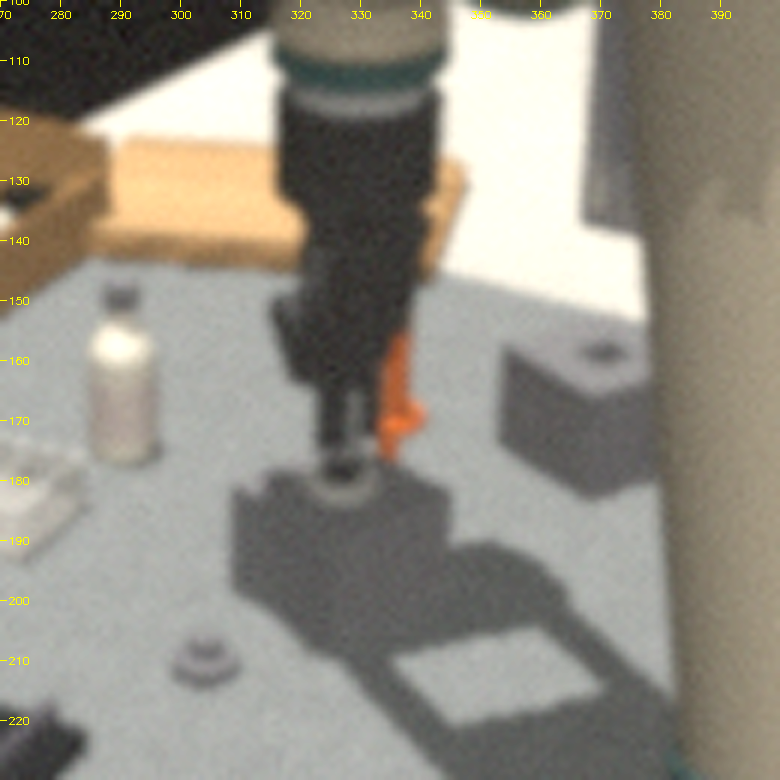

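Emit:
send_rows:
  rows:
    - [0,0,-1,0,0,0]
    - [0,0,-3,0,0,0]
    - [0,0,-3,0,0,0]
    - [0,0,-3,0,0,0]
    - [0,0,-2,0,0,0]
    - [1.48,-3.67,0,0,0,0]
    - [1.48,-3.67,0,0,0,0]
    - [1.48,-3.67,0,0,0,0]
    - [1.48,-3.67,0,0,0,0]
    - [1.48,-3.67,0,0,0,0]

```text
time_s: 4.3
tcp_pos: [557.1, -86.9, 214.5]
eef_rot: [-0.0, 0.998, 0.069, -0.0]
force: [0.3, -0.6, -1.5]
opening: 0.223
```

Emit:
send_rows:
  rows:
    - [1.48,-3.67,0,0,0,0]
    - [1.48,-3.67,0,0,0,0]
    - [1.48,-3.67,0,0,0,0]
    - [1.48,-3.67,0,0,0,0]
    - [1.48,-3.67,0,0,0,0]
    - [0,0,1.5,0,0,0]
    - [0,0,2,0,0,0]
    - [0,0,2,0,0,0]
    - [0,0,1,0,0,0]
    - [0,0,0,0,0,0]

```text
time_s: 5.3
tcp_pos: [604.4, 102.8, 147.3]
eef_rot: [0.0, 0.998, 0.068, -0.002]
force: [-0.6, -0.5, -0.8]
opening: 0.215
```

```bash
python3 - <<'E'
from h import *
to(605.5,103,57+79.6)
snap(3)
crop("top",3,185,120,315,245,6,"pics/g1.png");crop("side",3,150,110,280,270,5,"pics/g2.png")
E
```

```text
t 5.3 tcp [604.4 102.8 147.3] yaw 7.84 z [-0.004 -0.001 -1.   ] F [-0.6 -0.5 -0.8] open 0.215
move tool cm [ 0.12 -0.    1.07]
```

View pics/g2.png

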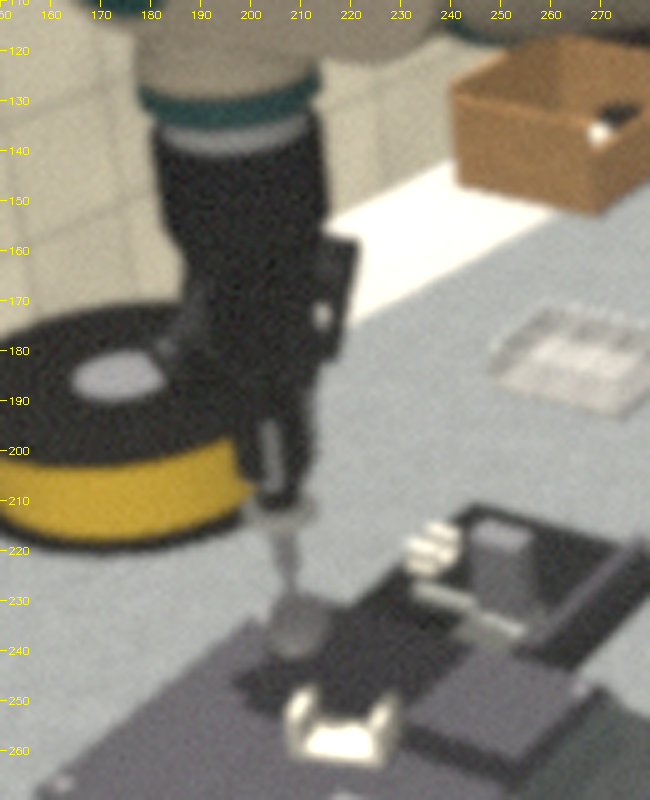

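View pics/g1.png

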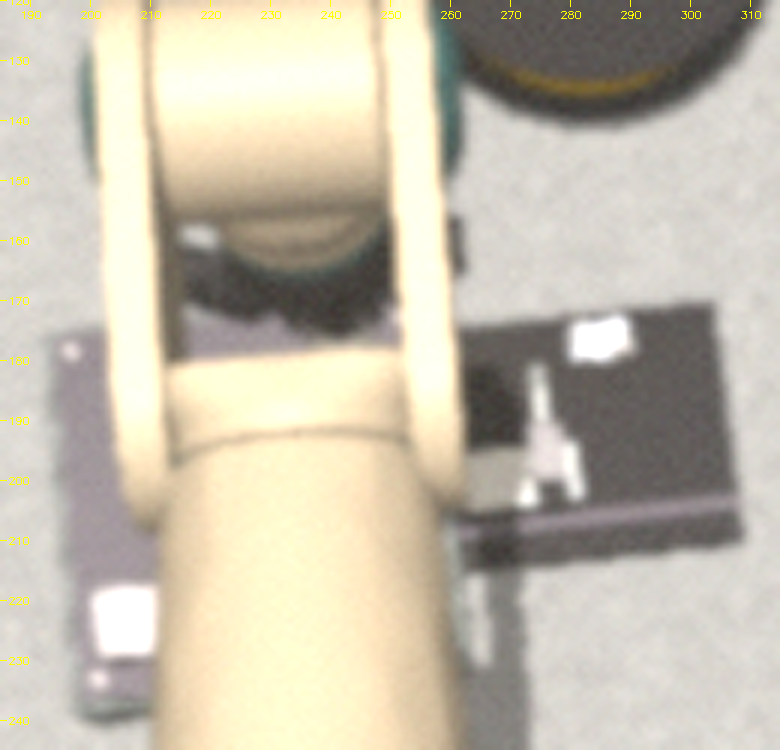

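Emit:
send_rows:
  rows:
    - [0.1,0,0.5,0,0,0]
    - [0,0,0.4,0,0,0]
    - [0,0,0.1,0,0,0]
    - [0,0,0.1,0,0,0]
    - [0,0,0.1,0,0,0]
    - [0,0,0.1,0,0,0]
    - [0,0,0.1,0,0,0]
    - [0,0,0,0,0,0]
    - [0,0,0,0,0,0]
    - [0,0,0,0,0,0]

```text
time_s: 6.4
tcp_pos: [606.5, 103.5, 135.6]
eef_rot: [0.0, 0.998, 0.069, 0.0]
force: [0.3, 0.1, 1.6]
opening: 0.218
```

```bash
python3 - <<'E'
from h import *
to(605.5,103,57+79.6)
snap(4,("side",))
crop("side",4,180,180,260,270,8,"pics/g4.png")
E
```

```text
t 6.4 tcp [606.5 103.5 135.6] yaw 7.87 z [ 0.  0. -1.] F [0.3 0.1 1.6] open 0.218
move tool cm [-0.1   0.03 -0.1 ]
```

View pics/g4.png

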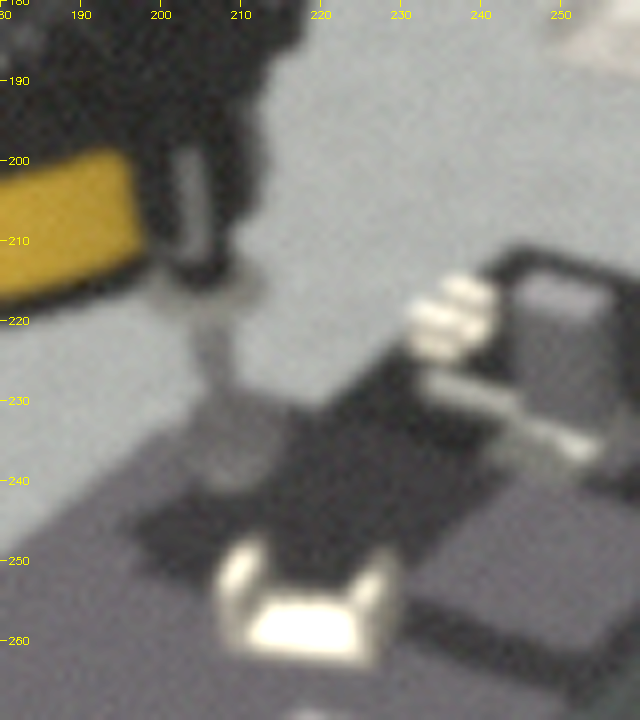

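Emit:
send_rows:
  rows:
    - [0,0,0.1,0,0,0]
    - [0,0,0,0,0,0]
    - [0,0,0.1,0,0,0]
    - [0,0,0,0,0,0]
    - [0,0,0.1,0,0,0]
    - [0,0,0,0,0,0]
    - [0,0,0.1,0,0,0]
    - [0,0,0,0,0,0]
    - [0,0,0,0,0,0]
    - [0,0,0,0,0,0]

```text
time_s: 7.45
tcp_pos: [606.4, 103.5, 131.4]
eef_rot: [0.0, 0.998, 0.069, 0.0]
force: [0.2, 0.1, 3.8]
opening: 0.211
```

```bash
python3 - <<'E'
from h import *
to(605.5,103,57+79.6)
snap(5,("side",))
crop("side",5,180,180,260,270,8,"pics/g5.png")
E
```

```text
t 7.45 tcp [606.4 103.5 131.4] yaw 7.87 z [ 0. -0. -1.] F [0.2 0.1 3.8] open 0.211
move tool cm [-0.1   0.03 -0.52]
```

View pics/g5.png

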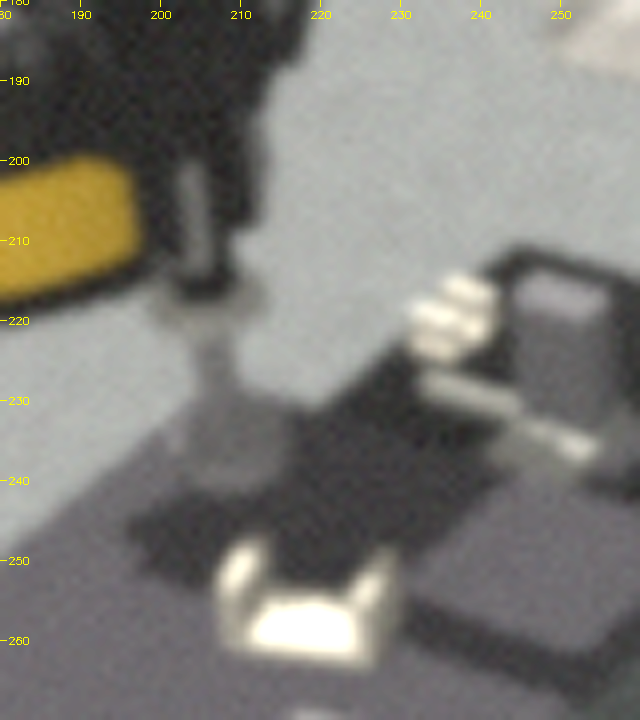

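Emit:
send_rows:
  rows:
    - [0,0,0.1,0,0,0]
    - [0,0,0,0,0,0]
    - [0,0,-2,0,0,0]
    - [0,0,-3,0,0,0]
    - [-2.02,-2.0,0,0,0,0]
    - [-2.02,-2.0,0,0,0,0]
    - [-2.02,-2.0,0,0,0,0]
    - [-2.02,-2.0,0,0,0,0]
    - [-2.02,-2.0,0,0,0,0]
    - [-2.02,-2.0,0,0,0,0]

```text
time_s: 8.5
tcp_pos: [468.4, 206.1, 179.1]
eef_rot: [0.0, 0.998, 0.069, -0.001]
force: [1.2, 1.0, -1.5]
opening: 0.22
```

Emit:
send_rows:
  rows:
    - [0,0,2,0,0,0]
    - [0,0,1.3,0,0,0]
    - [0,0,0,0,0,0]
    - [0,0,0,0,0,0]
    - [0,0,0,0,0,0]
    - [0,0,0,0,0,0]
    - [0,0,0,0,0,0]
    - [0,0,0,0,0,0]
    - [0,0,0,0,0,0]
    - [0,0,0,0,0,0]

```text
time_s: 9.5
tcp_pos: [469.9, 205.7, 147.3]
eef_rot: [0.0, 0.998, 0.069, 0.0]
force: [0.3, 0.1, -1.2]
opening: 0.217
```

```bash
python3 - <<'E'
from h import *
to(469.8,206,57+79.6)
snap(6,("side",))
crop("side",6,150,180,280,300,6,"pics/g6.png")
E
```

```text
t 9.5 tcp [469.9 205.7 147.3] yaw 7.87 z [ 0. -0. -1.] F [ 0.3  0.1 -1.2] open 0.217
move tool cm [-0.   -0.03  1.07]
```

View pics/g6.png

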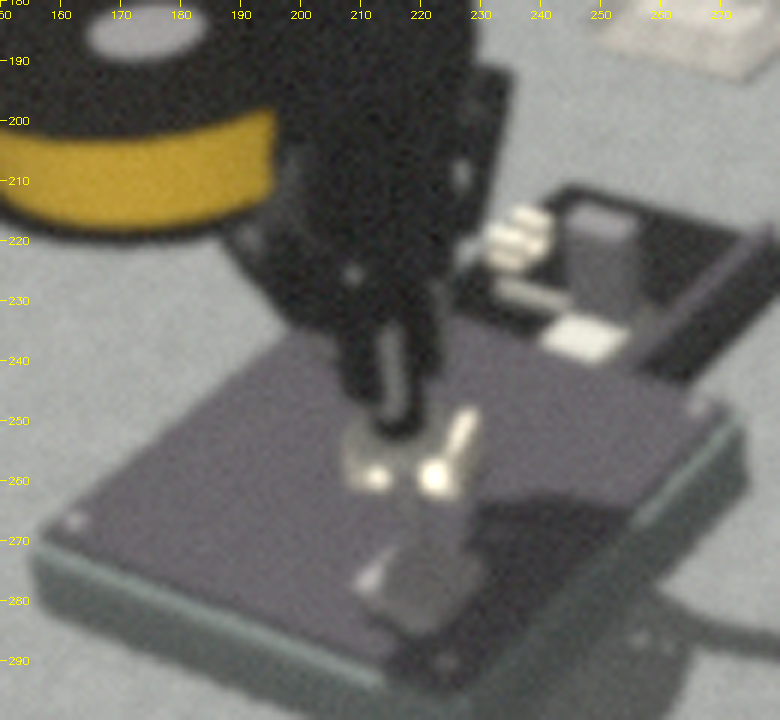

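Emit:
send_rows:
  rows:
    - [0,0,0.5,0,0,0]
    - [0,0,0.4,0,0,0]
    - [0,0,0.1,0,0,0]
    - [0,0,0.1,0,0,0]
    - [0,0,0.1,0,0,0]
    - [0,0,0.1,0,0,0]
    - [0,0,0.1,0,0,0]
    - [0,0,0.1,0,0,0]
    - [0,0,0.1,0,0,0]
    - [0,0,0,0,0,0]

```text
time_s: 10.55
tcp_pos: [469.9, 205.7, 131.4]
eef_rot: [0.0, 0.998, 0.069, 0.0]
force: [-1.5, -1.7, 2.9]
opening: 0.218
```

```bash
python3 - <<'E'
from h import *
to(469.8,206,57+79.6)
snap(7,("side",))
crop("side",7,180,230,260,300,9,"pics/g7.png")
E
```

```text
t 10.55 tcp [469.9 205.7 131.4] yaw 7.87 z [ 0. -0. -1.] F [-1.5 -1.7  2.9] open 0.218
move tool cm [-0.01 -0.03 -0.52]
```

View pics/g7.png

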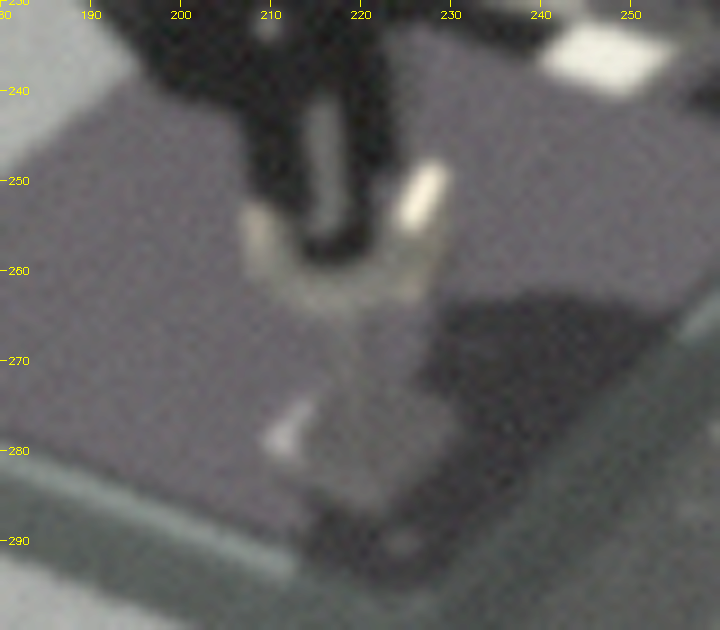

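Emit:
send_rows:
  rows:
    - [0,0,0.1,0,0,0]
    - [0,0,0,0,0,0]
    - [0,0,0,0,0,0]
    - [0,0,0,0,0,0]
    - [0,0,0,0,0,0]
    - [0,0,0,0,0,0]
    - [0,0,0,0,0,0]
    - [0,0,0,0,0,0]
    - [0,0,0,0,0,0]
    - [0,0,0,0,0,0]

```text
time_s: 11.6
tcp_pos: [470.2, 205.8, 131.2]
eef_rot: [-0.0, 0.998, 0.069, 0.001]
force: [-3.8, -1.6, 7.6]
opening: 0.216
```

Emit:
send_rows:
  rows:
    - [0,0,-2.4,0,0,0]
    - [0,0,-3,0,0,0]
    - [0,0,-3,0,0,0]
    - [-0.23,4.06,0,0,0,0]
    - [-0.23,4.06,0,0,0,0]
    - [-0.23,4.06,0,0,0,0]
    - [-0.23,4.06,0,0,0,0]
    - [-0.23,4.06,0,0,0,0]
    - [-0.23,4.06,0,0,0,0]
    - [-0.23,4.06,0,0,0,0]

```text
time_s: 12.6
tcp_pos: [492.9, -79.6, 213.8]
eef_rot: [-0.0, 0.998, 0.069, 0.0]
force: [0.8, 0.0, -1.7]
opening: 0.217
```

Emit:
send_rows:
  rows:
    - [-0.23,4.06,0,0,0,0]
    - [-0.23,4.06,0,0,0,0]
    - [-0.23,4.06,0,0,0,0]
    - [-0.23,4.06,0,0,0,0]
    - [-0.23,4.06,0,0,0,0]
    - [0,0,2,0,0,0]
    - [0,0,2,0,0,0]
    - [0,0,0.5,0,0,0]
    - [0,0,0,0,0,0]
    - [0,0,0,0,0,0]

```text
time_s: 13.6
tcp_pos: [509.7, -280.7, 170.4]
eef_rot: [0.001, 0.998, 0.069, 0.001]
force: [-0.2, -0.0, -0.8]
opening: 0.217
```

```bash
python3 - <<'E'
from h import *
to(509.1,-280.6,94.6)
snap(8,("side",))
crop("side",8,270,100,400,230,6,"pics/g8.png")
E
```

```text
t 13.6 tcp [ 509.7 -280.7  170.4] yaw 7.89 z [ 0.001 -0.001 -1.   ] F [-0.2 -0.  -0.8] open 0.217
move tool cm [-0.07 -0.02  7.58]
```

View pics/g8.png

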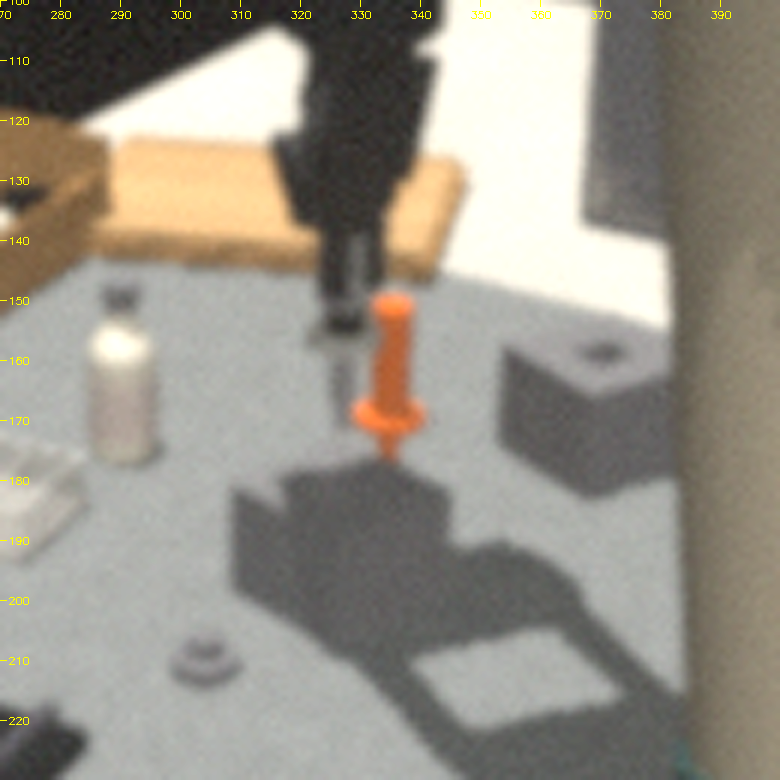

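Emit:
send_rows:
  rows:
    - [-0.05,0,1,0,0,0]
    - [0,0,1,0,0,0]
    - [0,0,1,0,0,0]
    - [0,0,1,0,0,0]
    - [0,0,1,0,0,0]
    - [0,0,1,0,0,0]
    - [0,0,0.8,0,0,0]
    - [0,0,0.6,0,0,0]
    - [0,0,0,0,0,0]
    - [0,0,0,0,0,0]

```text
time_s: 14.65
tcp_pos: [508.8, -280.8, 95.4]
eef_rot: [0.0, 0.998, 0.069, 0.0]
force: [0.3, 0.2, -0.1]
opening: 0.22
```

```bash
python3 - <<'E'
from h import *
to(509.1,-280.6,94.6)
snap(9,("side",))
crop("side",9,270,100,400,230,6,"pics/g9.png")
E
```

```text
t 14.65 tcp [ 508.8 -280.8   95.4] yaw 7.87 z [ 0. -0. -1.] F [ 0.3  0.2 -0.1] open 0.22
move tool cm [ 0.03 -0.02  0.08]
```

View pics/g9.png

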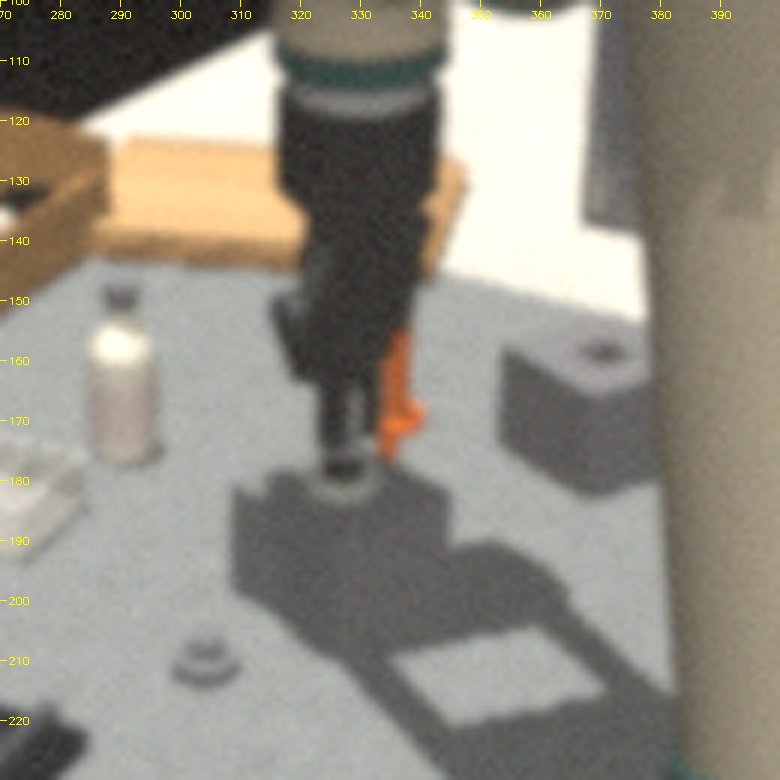

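Emit:
send_rows:
  rows:
    - [0,0,0,0,0,0]
    - [0,0,0,0,0,0]
    - [0,0,0,0,0,0]
    - [0,0,0,0,0,0]
    - [0,0,0,0,0,0]
    - [0,0,0,0,0,0]
    - [0,0,0,0,0,0]
    - [0,0,0,0,0,0]
    - [0,0,0,0,0,0]
    - [0,0,0,0,0,0]
  fingers: 1

```text
time_s: 15.7
tcp_pos: [508.7, -280.8, 95.3]
eef_rot: [0.0, 0.998, 0.069, 0.0]
force: [0.9, -1.0, 0.3]
opening: 0.999
```

Emit:
send_rows:
  rows:
    - [0,0,-1,0,0,0]
    - [0,0,-2,0,0,0]
    - [0,0,-2,0,0,0]
    - [0,0,-2,0,0,0]
    - [0,0,-2,0,0,0]
    - [0,0,-1,0,0,0]
    - [0,0,0,0,0,0]
    - [0,0,0,0,0,0]
    - [0,0,0,0,0,0]
    - [0,0,0,0,0,0]

```text
time_s: 16.7
tcp_pos: [508.3, -280.5, 194.1]
eef_rot: [-0.001, 0.998, 0.069, -0.001]
force: [-0.4, -0.4, -0.3]
opening: 1.001
```

```bash
python3 - <<'E'
from h import *
# handle centre: dock frame (0,-150)
for n,C,a in(("top",(537.6,149),7.86),("side",(536.4,153),7.7)):
    t=np.radians(a);print(n,C[0]+150*np.sin(t),C[1]-150*np.cos(t))
to(557.3,3.6,42)
snap(10)
crop("side",10,270,100,400,230,6,"pics/g10.png")
crop("top",10,185,160,315,245,6,"pics/g11.png")
E
```

```text
top 558.1129509814036 0.40922356339027033
side 556.4979278127438 4.352520042774557
t 16.7 tcp [ 508.3 -280.5  194.1] yaw 7.87 z [-0.002  0.001 -1.   ] F [-0.4 -0.4 -0.3] open 1.001
move tool cm [  8.76 -27.45  15.23]
```

View pics/g10.png

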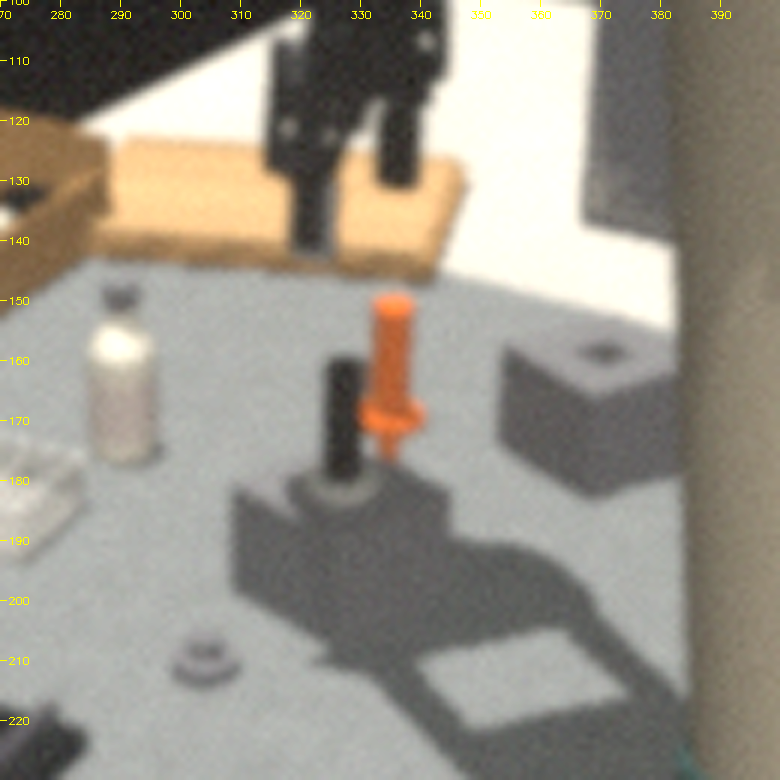

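View pics/g11.png

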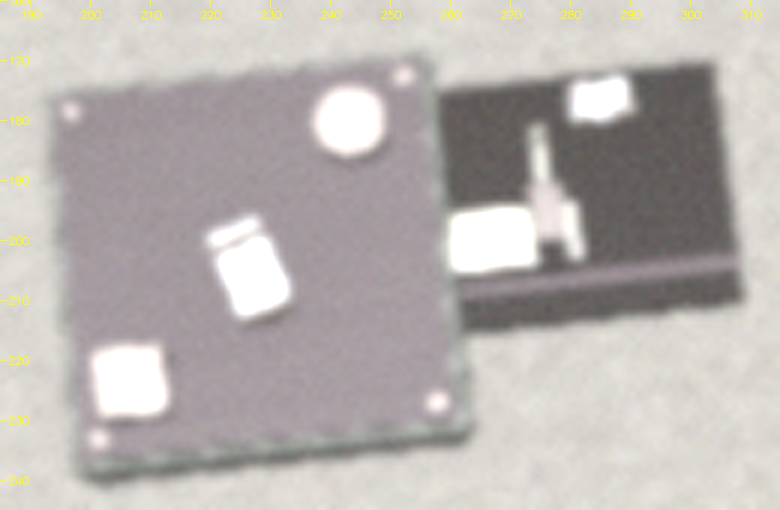

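Emit:
send_rows:
  rows:
    - [1.25,-3.89,0,0,0,0]
    - [1.25,-3.89,0,0,0,0]
    - [1.25,-3.89,0,0,0,0]
    - [1.25,-3.89,0,0,0,0]
    - [1.25,-3.89,0,0,0,0]
    - [1.25,-3.89,0,0,0,0]
    - [1.25,-3.89,0,0,0,0]
    - [0,0,2.5,0,0,0]
    - [0,0,2.5,0,0,0]
    - [0,0,1.5,0,0,0]
  fingers: 0.52

```text
time_s: 17.8
tcp_pos: [557.2, 1.4, 127.9]
eef_rot: [-0.0, 0.998, 0.069, -0.001]
force: [0.6, 0.7, 0.5]
opening: 0.515
```

Emit:
send_rows:
  rows:
    - [0,0,0.5,0,0,0]
    - [0,0,0,0,0,0]
    - [0,0,0,0,0,0]
    - [0,0,0,0,0,0]
    - [0,0,0,0,0,0]
    - [0,0,0,0,0,0]
    - [0,0,0,0,0,0]
    - [0,0,0,0,0,0]
    - [0,0,0,0,0,0]
    - [0,0,0,0,0,0]

```text
time_s: 18.8
tcp_pos: [558.1, 1.0, 125.3]
eef_rot: [0.0, 0.998, 0.069, -0.0]
force: [-0.4, -0.3, 0.5]
opening: 0.52
```

```bash
python3 - <<'E'
from h import *
to(557.4,1,42)
snap(11,("side",))
print(proj("side",(557.4,2.4,68)),proj("side",get_obs()['tcp_pos']))
crop("side",11,200,150,300,260,7,"pics/g12.png")
E
```

```text
t 18.8 tcp [558.1   1.  125.3] yaw 7.86 z [-0. -0. -1.] F [-0.4 -0.3  0.5] open 0.52
move tool cm [-0.07 -0.01  8.33]
(np.float64(250.40334258833389), np.float64(216.2804228762333)) (np.float64(249.19732309655484), np.float64(196.1339509046622))
```

View pics/g12.png

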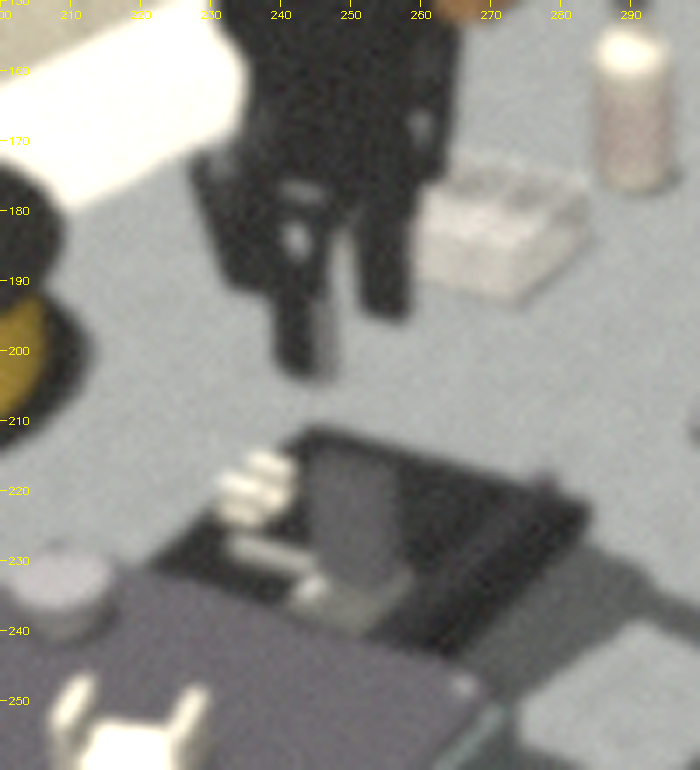

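Emit:
send_rows:
  rows:
    - [-0.05,0,1,0,0,0]
    - [0,0,1,0,0,0]
    - [0,0,1,0,0,0]
    - [0,0,0.8,0,0,0]
    - [0,0,0.6,0,0,0]
    - [0,0,0.6,0,0,0]
    - [0,0,0.5,0,0,0]
    - [0,0,0.5,0,0,0]
    - [0,0,0,0,0,0]
    - [0,0,0,0,0,0]

```text
time_s: 19.85
tcp_pos: [557.7, 0.9, 65.4]
eef_rot: [0.0, 0.998, 0.069, 0.0]
force: [-0.0, 0.2, 0.1]
opening: 0.52
```

```bash
python3 - <<'E'
from h import *
to(557.4,1,42)
snap(12)
crop("side",12,200,150,300,260,7,"pics/g13.png")
crop("top",12,235,140,315,215,8,"pics/g14.png")
E
```

```text
t 19.85 tcp [557.7   0.9  65.4] yaw 7.86 z [ 0. -0. -1.] F [-0.   0.2  0.1] open 0.52
move tool cm [-0.03 -0.02  2.34]
```

View pics/g13.png

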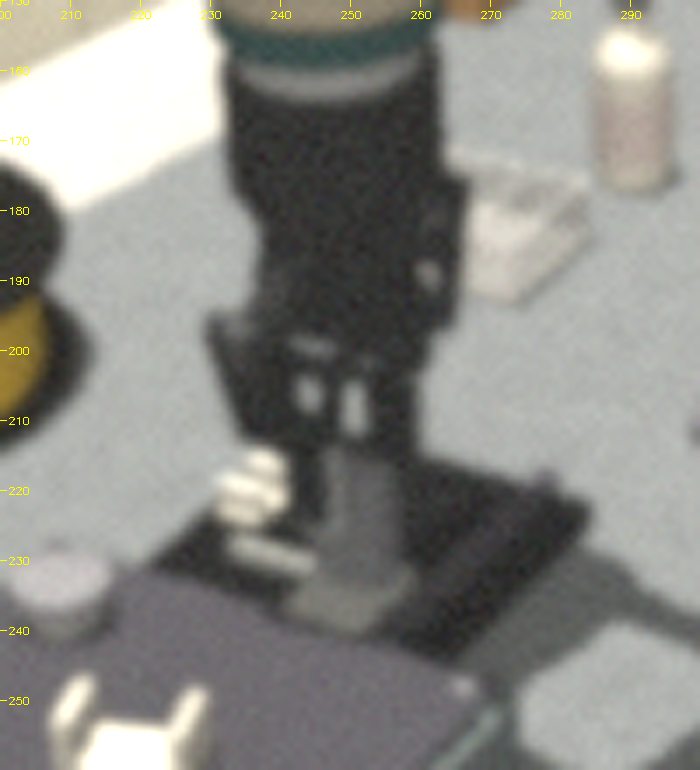

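View pics/g14.png

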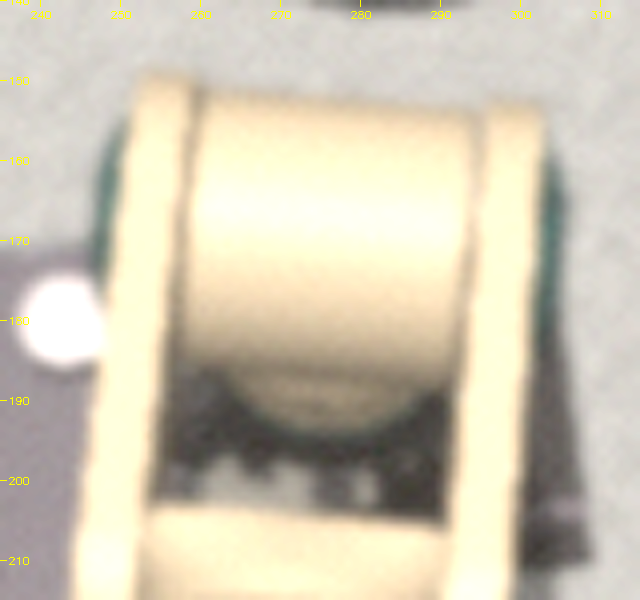

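```bash
python3 - <<'E'
from h import *
o=get_obs();t=o['tcp_pos'];a=np.radians(7.86);X=np.array([np.cos(a),np.sin(a),0]);Y=np.array([-np.sin(a),np.cos(a),0])
for nm,y in(("near",22),("far",-22)):
  for x in(-11,11):
    for z in (t[2]-11,t[2]-5,t[2]+11):
      print(nm,x,z.round(),np.round(proj("side",[*(t+X*x+Y*y)[:2],z])))
E
```

```text
near -11 55.0 [250. 226.]
near -11 61.0 [250. 224.]
near -11 77.0 [249. 218.]
near 11 55.0 [243. 224.]
near 11 61.0 [242. 222.]
near 11 77.0 [242. 216.]
far -11 55.0 [259. 217.]
far -11 61.0 [259. 215.]
far -11 77.0 [259. 210.]
far 11 55.0 [252. 215.]
far 11 61.0 [252. 213.]
far 11 77.0 [251. 208.]
```

Emit:
send_rows:
  rows:
    - [0,0,0.5,0,0,0]
    - [0,0,0.5,0,0,0]
    - [0,0,0.5,0,0,0]
    - [0,0,0.4,0,0,0]
    - [0,0,0.4,0,0,0]
    - [0,0,0,0,0,0]
    - [0,0,0,0,0,0]
    - [0,0,0,0,0,0]
    - [0,0,0,0,0,0]
    - [0,0,0,0,0,0]

```text
time_s: 20.95
tcp_pos: [557.7, 0.9, 42.5]
eef_rot: [0.0, 0.998, 0.069, 0.0]
force: [0.6, -0.3, 0.6]
opening: 0.523
```

Emit:
send_rows:
  rows:
    - [0,0,0,0,0,0]
    - [0,0,0,0,0,0]
    - [0,0,0,0,0,0]
    - [0,0,0,0,0,0]
    - [0,0,0,0,0,0]
    - [0,0,0,0,0,0]
    - [0,0,0,0,0,0]
    - [0,0,0,0,0,0]
    - [0,0,0,0,0,0]
    - [0,0,0,0,0,0]
  fingers: 0

```text
time_s: 21.95
tcp_pos: [557.6, 1.3, 42.5]
eef_rot: [-0.0, 0.998, 0.069, 0.0]
force: [-1.6, 3.8, 3.5]
opening: 0.201
```

```bash
python3 - <<'E'
from h import *
to(557.4,1,42)
print(get_obs()['wrist_torque'])
snap(13,("side",))
crop("side",13,210,190,290,260,9,"pics/g15.png")
E
```

```text
t 21.95 tcp [557.6   1.3  42.5] yaw 7.88 z [-0.     0.001 -1.   ] F [-1.6  3.8  3.5] open 0.201
move tool cm [-0.02  0.03  0.05]
[ 0.69558387  0.34552704 -0.06998328]
```

View pics/g15.png

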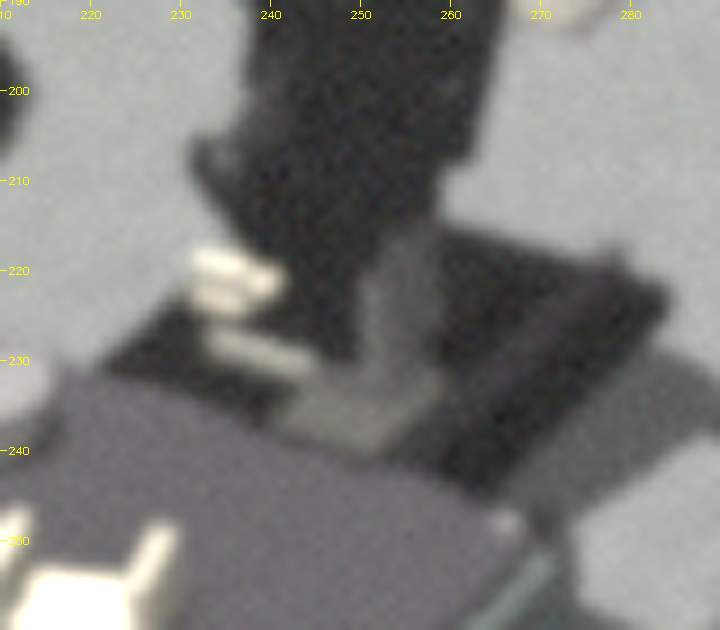

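```bash
cat >> h.py <<'E'
def pg(n,k,box,C,a,xr=(28,50),yr=(-165,-135)):
    th=np.radians(a);R=np.array([[np.cos(th),-np.sin(th)],[np.sin(th),np.cos(th)]])
    d=np.load(f"pics/{n}{k}.npy");im=np.load(f"pics/{n}{k}im.npy").astype(float).mean(-1)
    x0,y0,x1,y1=box;v,u=np.mgrid[y0:y1,x0:x1];p=camera_params(n);I=im[y0:y1,x0:x1]
    def plane(z):
        A=np.array([w(n,0,0,0)]);
        ray=np.stack([(u-p['cx'])/p['fx'],-(v-p['cy'])/p['fy'],-np.ones(u.shape)],-1)@p['cam_to_world'][:3,:3].T
        o=p['cam_to_world'][:3,3];t=(z-o[2])/ray[...,2];return ((o+ray*t[...,None])[...,:2]-np.array(C))@R
    return plane,I
def pointer_y(n,k,box,C,a,z=20,xr=(28,48),yr=(-160,-140)):
    plane,I=pg(n,k,box,C,a);q=plane(z)
    m=(q[...,0]>xr[0])&(q[...,0]<xr[1])&(q[...,1]>yr[0])&(q[...,1]<yr[1])
    b=np.percentile(I[m],30);wt=np.clip(I[m]-b-8,0,None);return (wt*q[m][:,1]).sum()/wt.sum(),wt.sum()
E
python3 - <<'E'
from h import *
S=("side",(536.4,153),7.8,(215,200,290,260));T=("top",(537.6,149),7.8,(255,160,320,220))
for k in(0,1,3,11):print('side',k,[pointer_y("side",k,S[3],S[1],S[2],z=z) for z in(18,20)])
for k in(0,1,3,10):print('top',k,[pointer_y("top",k,T[3],T[1],T[2],z=z) for z in(18,20)])
# rectified views at z=20 pointer, z=26 ribs
th=np.radians(7.8)
for n,C in(("side",S[1]),("top",T[1])):
  for z in (20,26):
    X=np.linspace(20,90,281);Y=np.linspace(-140,-215,301) if 0 else np.linspace(-215,-135,321)
    mx=np.zeros((281,321),np.float32);my=mx.copy()
    for i,x in enumerate(X):
        for j,y in enumerate(Y):
            P=(C[0]+x*np.cos(th)-y*np.sin(th),C[1]+x*np.sin(th)+y*np.cos(th),z)
            if j==0:p=camera_params(n);Mi=np.linalg.inv(p['cam_to_world'])
            c=Mi@np.array([*P,1]);mx[i,j]=p['cx']+p['fx']*c[0]/-c[2];my[i,j]=p['cy']-p['fy']*c[1]/-c[2]
    im=np.load(f"pics/{n}0im.npy");r=cv2.remap(im,mx,my,cv2.INTER_CUBIC)[::-1].copy()
    r=np.clip(r.astype(float)*(1.3),0,255).astype(np.uint8);r=cv2.resize(r,None,fx=1.2,fy=1.2)
    for y in range(-210,-135,10):
        q=int((y+215)*4*1.2);cv2.line(r,(q,0),(q,336),(0,0,255),1);cv2.putText(r,str(y),(q,330),0,.35,(0,255,255),1)
    for x in range(20,90,10):cv2.putText(r,str(x),(0,int(336-(x-20)*4.8)),0,.35,(0,255,255),1)
    cv2.imwrite(f"pics/r_{n}{z}.png",r)
a=[cv2.imread(f"pics/r_{n}{z}.png") for n in("side","top") for z in(20,26)]
cv2.imwrite("pics/rect.png",np.vstack([np.hstack(a[:2]),np.hstack(a[2:])]))
E
```

```text
side 0 [(np.float64(-152.67682425921), np.float64(299.40000000000015)), (np.float64(-150.17250492472786), np.float64(277.66666666666674))]
side 1 [(np.float64(-152.66417059826094), np.float64(299.0)), (np.float64(-150.13331217558647), np.float64(281.1666666666666))]
side 3 [(np.float64(-152.71801551524518), np.float64(316.0)), (np.float64(-150.19767225250268), np.float64(305.66666666666663))]
side 11 [(np.float64(-152.66340321364763), np.float64(299.9333333333333)), (np.float64(-150.1019142785123), np.float64(296.0))]
top 0 [(np.float64(-148.57256721244025), np.float64(1067.066666666667)), (np.float64(-148.63861234381278), np.float64(1015.0000000000002))]
top 1 [(np.float64(-148.5866035959211), np.float64(1107.9333333333332)), (np.float64(-148.6487005307234), np.float64(1069.0000000000002))]
top 3 [(np.float64(-148.5646414065982), np.float64(1041.5333333333333)), (np.float64(-148.6260552897049), np.float64(991.3333333333334))]
top 10 [(np.float64(-148.56447039397528), np.float64(1113.8)), (np.float64(-148.62312066294476), np.float64(1052.6666666666665))]
```

View pics/rect.png

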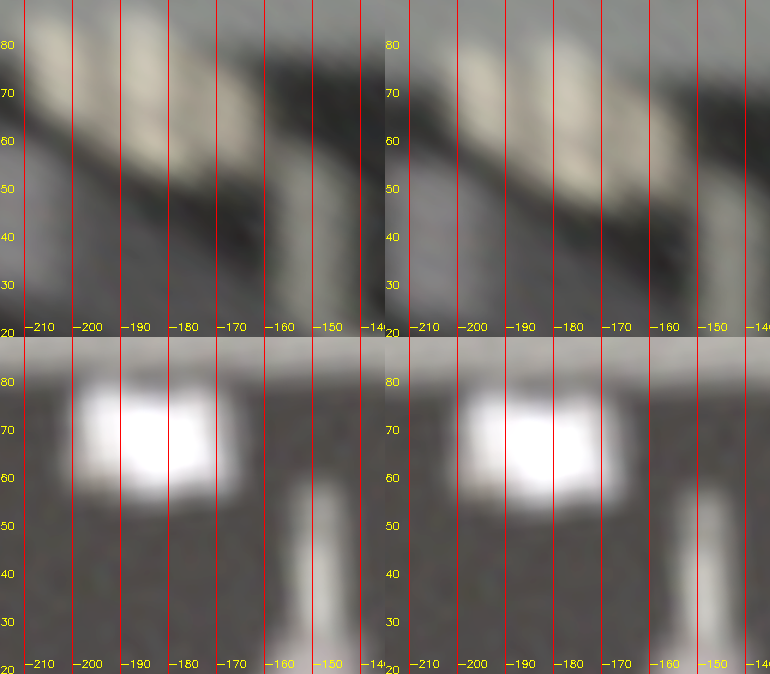

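```bash
python3 - <<'E'
from h import *
print(pointer_y("side",13,(215,200,290,260),(536.4,153),7.8,z=20))
E
```

```text
(np.float64(-150.29555960841887), np.float64(344.0999999999999))
```

Emit:
send_rows:
  rows:
    - [0,0.3,0,0,0,0]
    - [0,0.5,0,0,0,0]
    - [0,0.5,0,0,0,0]
    - [0,0.5,0,0,0,0]
    - [0,0.5,0,0,0,0]
    - [0,0.5,0,0,0,0]
    - [0,0.4,0,0,0,0]
    - [0,0.2,0,0,0,0]
    - [0,0,0,0,0,0]
    - [0,0,0,0,0,0]

```text
time_s: 23.0
tcp_pos: [562.2, -31.8, 42.5]
eef_rot: [-0.001, 0.998, 0.069, -0.0]
force: [-3.5, 7.4, 4.3]
opening: 0.204
```

```bash
python3 - <<'E'
from h import *
to(557.6,1.3,42.5)
snap(14)
crop("side",14,210,190,290,260,9,"pics/g16.png")
crop("top",14,255,160,315,215,12,"pics/g17.png")
E
```

```text
t 23.0 tcp [562.2 -31.8  42.5] yaw 7.89 z [-0.     0.002 -1.   ] F [-3.5  7.4  4.3] open 0.204
move tool cm [ 0.   -3.35  0.  ]
```

View pics/g16.png

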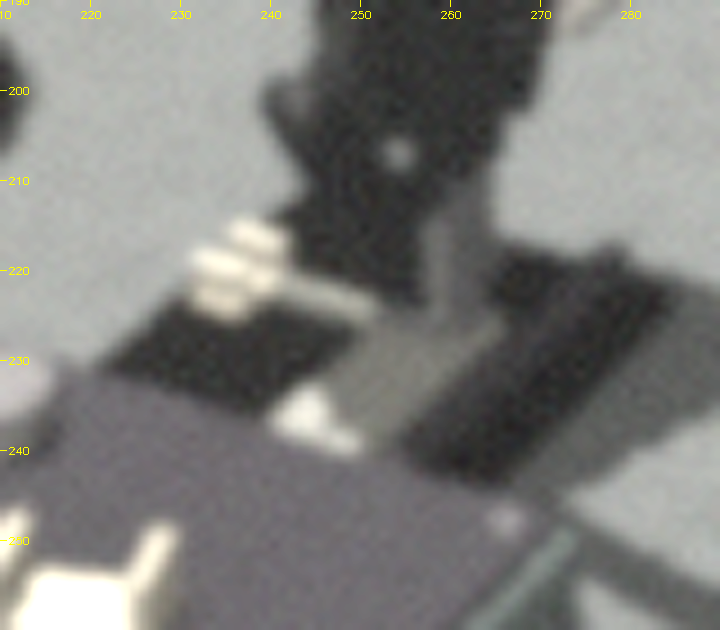

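View pics/g17.png

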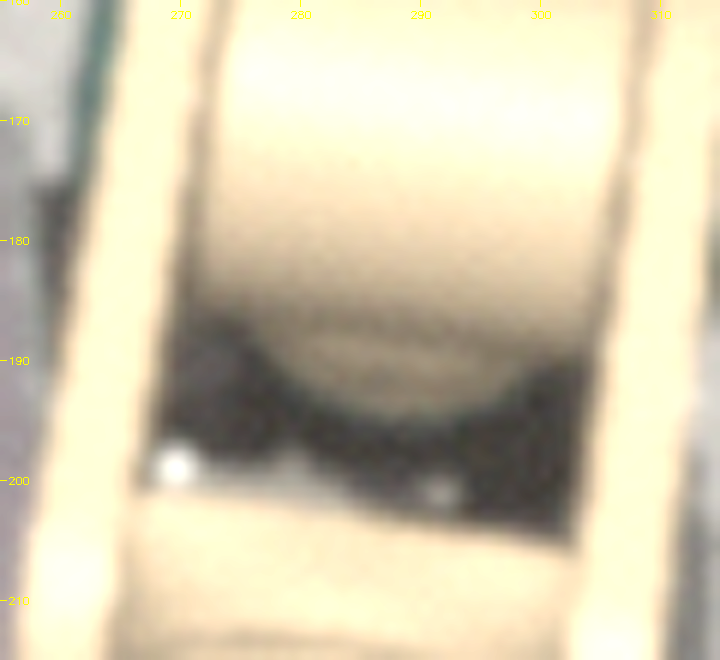

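```bash
python3 - <<'E'
from h import *
th=np.radians(7.8)
def W(C,x,y,z):return (C[0]+x*np.cos(th)-y*np.sin(th),C[1]+x*np.sin(th)+y*np.cos(th),z)
def boxpts(n,C,x0,x1,y0,y1,z0,z1):
    return [[proj(n,W(C,x,y,z)) for x,y in((x0,y0),(x1,y0),(x1,y1),(x0,y1))] for z in(z0,z1)]
def ov(k,g,py,out,n="side",C=(536.4,153),rx=(61,79),s=14,o=(222,202)):
    im=np.load(f"pics/{n}{k}im.npy")[o[1]:o[1]+38,o[0]:o[0]+38]
    im=cv2.resize(im,None,fx=s,fy=s,interpolation=cv2.INTER_CUBIC);im=np.clip(im*1.3,0,255).astype(np.uint8)
    def d(b,c):
        for lay in b:
            pts=np.array([[(u+.5-o[0])*s,(v+.5-o[1])*s] for u,v in lay],int);cv2.polylines(im,[pts],True,c,1)
    for y0,y1 in((g+6,g+12),(g-12,g-6)):d(boxpts(n,C,*rx,y0,y1,12,26),(0,0,255))
    if py:d(boxpts(n,C,26,56,py-2,py+2,16,20),(0,255,0))
    cv2.putText(im,f"g{g}",(5,15),0,.5,(0,255,255),1);return im
a=[ov(0,g,-150,None) for g in(-184,-186,-188)]
cv2.imwrite("pics/ov.png",cv2.resize(np.hstack(a),None,fx=.5,fy=.5))
cv2.imwrite("pics/ov186.png",ov(0,-186,-150,None))
E
```

```text
(no output)
```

View pics/ov186.png

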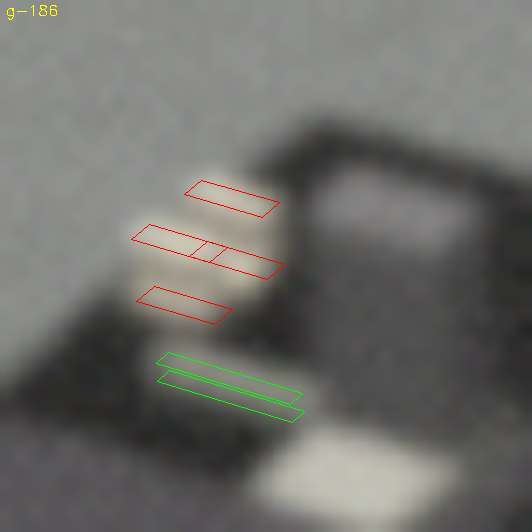

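View pics/ov.png

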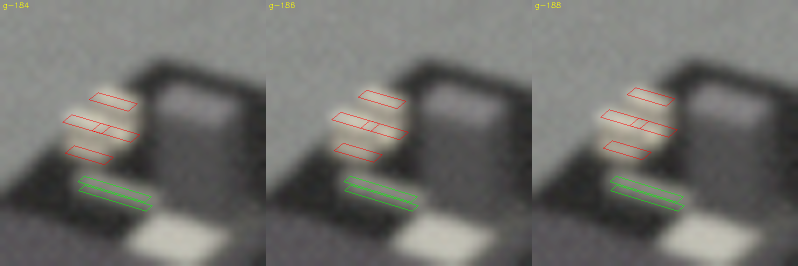

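Emit:
send_rows:
  rows:
    - [0,0.1,0,0,0,0]
    - [0,0.1,0,0,0,0]
    - [0,0.05,0,0,0,0]
    - [0,0,0,0,0,0]
    - [0,0,0,0,0,0]
    - [0,0,0,0,0,0]
    - [0,0,0,0,0,0]
    - [0,0,0,0,0,0]
    - [0,0,0,0,0,0]
    - [0,0,0,0,0,0]

```text
time_s: 24.1
tcp_pos: [562.5, -34.2, 42.5]
eef_rot: [-0.001, 0.998, 0.069, -0.0]
force: [-2.0, 7.8, 3.7]
opening: 0.204
```

```bash
python3 - <<'E'
from h import *
to(557.6,1.3,42.5)
snap(15,("side","top"))
crop("side",15,215,195,265,240,15,"pics/g18.png")
cv2.imwrite("pics/top15.png",np.load("pics/top15im.npy"))
for k,r in((14,(-195,-172)),(15,(-198,-174))):
  print(k,[pointer_y("side",k,(215,195,290,260),(536.4,153),7.8,z=20,xr=(24,44),yr=r)])
E
```

```text
t 24.1 tcp [562.5 -34.2  42.5] yaw 7.9 z [-0.     0.002 -1.   ] F [-2.   7.8  3.7] open 0.204
move tool cm [ 0.   -3.58  0.  ]
14 [(np.float64(-183.49566258033227), np.float64(345.6666666666667))]
15 [(np.float64(-185.99945842337735), np.float64(407.3333333333335))]
```

View pics/g18.png

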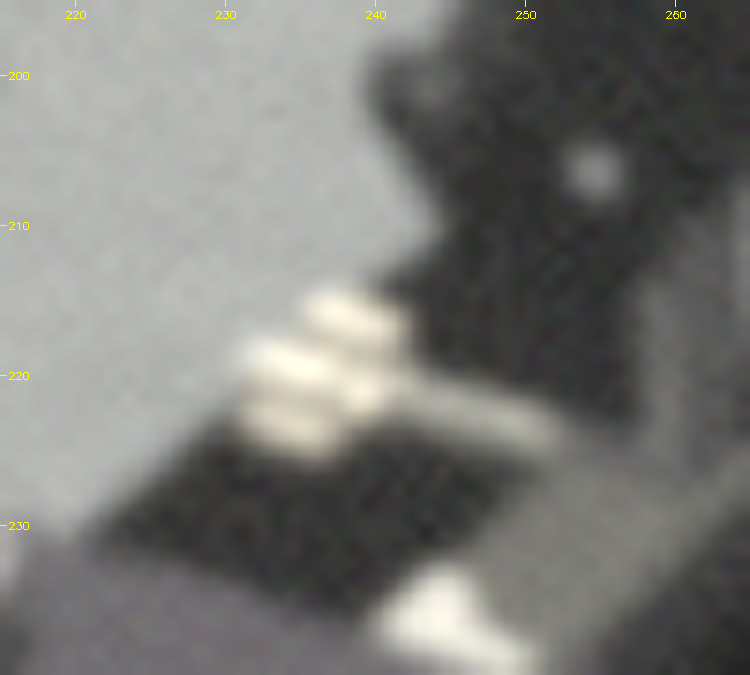

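View pics/top15.png

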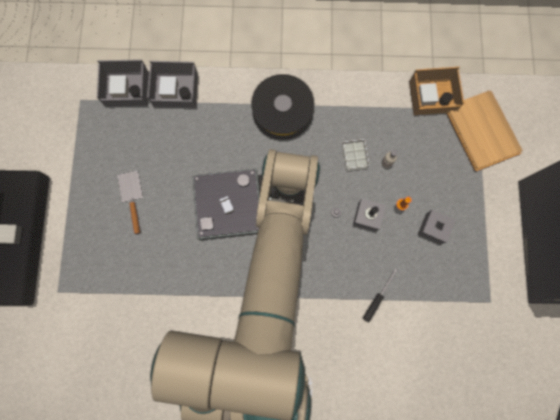

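```bash
python3 - <<'E'
from h import *
from scipy.optimize import minimize
th=np.radians(7.8)
# fit: synthesise blurred ribs (top/front faces) vs image 0 for both cams, free: g, C x shift, intensities by lstsq
def fit(n,C,o,sz,front):
    im=np.load(f"pics/{n}0im.npy").astype(float).mean(-1)[o[1]:o[1]+sz[1],o[0]:o[0]+sz[0]];S=8
    p=camera_params(n)
    def poly(P):
        m=np.zeros((sz[1]*S,sz[0]*S),np.uint8)
        pts=[]
        for x,y,z in P:
            u,v=proj(n,(C[0]+x*np.cos(th)-y*np.sin(th),C[1]+x*np.sin(th)+y*np.cos(th),z));pts.append([(u+.5-o[0])*S*16,(v+.5-o[1])*S*16])
        cv2.fillPoly(m,[np.array(pts).round().astype(np.int32)],255,shift=4);return m.astype(float)/255
    def res(q,full=False):
        g,xc,sg,xl=q;x0,x1=xc-xl/2,xc+xl/2;Ms=[]
        tops=np.zeros((sz[1]*S,sz[0]*S));fr=tops.copy();si=tops.copy()
        for y0,y1 in((g-12,g-6),(g+6,g+12)):   # far first
            f=poly([(x0,y1,12),(x1,y1,12),(x1,y1,26),(x0,y1,26)]);s_=poly([(x0,y0,12),(x0,y1,12),(x0,y1,26),(x0,y0,26)]);t=poly([(x0,y0,26),(x1,y0,26),(x1,y1,26),(x0,y1,26)])
            occ=np.maximum(np.maximum(f,s_),t)
            for A in(tops,fr,si):A*=1-occ
            tops=np.maximum(tops,t);fr=np.maximum(fr,f*(1-t));si=np.maximum(si,s_*(1-t)*(1-f))
        cols=[cv2.resize(cv2.GaussianBlur(A,(0,0),abs(sg)*S),sz,interpolation=cv2.INTER_AREA).ravel() for A in((tops,fr,si) if n=="side" else (tops,si))]
        v,u=np.mgrid[:sz[1],:sz[0]];A=np.stack(cols+[np.ones(u.size)],1)
        m=(A[:,:-1].sum(1)>0.02)
        k,*_=np.linalg.lstsq(A,im.ravel(),rcond=None);r=((A@k-im.ravel())**2)
        return r[m].mean()*1.0+0*k[0] if not full else (k,r.mean())
    best=None
    for g0 in(-183,-185,-187,-189):
        s=minimize(res,(g0,70,.8,20),method="Nelder-Mead",options=dict(maxiter=250,xatol=.02,fatol=.01))
        if best is None or s.fun<best.fun:best=s
    print(n,best.x.round(2),best.fun,res(best.x,True)[0].round(0))
fit("side",(536.4,153),(227,209),(18,18),1)
fit("top",(537.6,149),(276,172),(18,10),1)
E
```

```text
Traceback (most recent call last):
  File "h.py", line 8, in proj
    p=camera_params(n);c=np.linalg.inv(p['cam_to_world'])@np.array([*P,1]);return p['cx']+p['fx']*c[0]/-c[2],p['cy']-p['fy']*c[1]/-c[2]
ValueError: time passes only in moves, steps and waits
```

```bash
python3 - <<'E'
from cell import *
o=get_obs();print(o['time_s'],o['tcp_pos'],o['force'],o['opening'],o['joint_pos'])
print(close_job())
E
```

```text
24.2 [562.46517588 -34.14276191  42.47359068] [-3.70896494  7.2654879   4.20432059] 0.19964349211791893 [-0.1269197   0.31728433  1.51269011  0.00164499  1.31225195  1.3055445 ]
the job is handed in; nothing more can be done
None
```

I did the job in the order asked and handed it in at 24.2 s, with the gripper still holding the latch.

- **Buttons:** I pressed the round button first, with about 5 N of contact force and roughly 4–5 mm of travel. I then pressed the square one to its stop, at about 9 N.
- **Probe:** It is back in its stand. The side view showed it standing just as it did at the start, with the collar on the block.
- **Latch:** It is pulled 35.8 mm, with a pull force of about 8 N, which fits the spring. My measurements put the gate middle at 35.4 mm from the top camera and about 36 mm from the side camera, with individual readings up to 36.5 mm. In the side view the pointer stands in the gap between the white ribs.
- **Bystanders:** The last top picture shows none of the other items moved.

**Disagreements and failed checks:**
- The two cameras disagreed by 2–4 mm in y on absolute positions, so I used averages and distances measured within one camera.
- A last model fit of the gate position stopped with an error, so the gate figure rests on the image and depth measurements above.

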